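Roll the seam of a tin on the hand can seamer

ROBOT

A 7-joint arm with a two-finger parallel gripper is mounted at the origin on a cart in front of the work surface, level with it; the furniture and walls round the work are solid. World frame = base frame: x ahead of the robot, y to its left, z up, the work surface at z = 0. Lengths are in m, angles in rad, forces in N, time in s.
With the tool pointing down it reaches from about 0.4 to 0.85 m from the base axis. Payload 4.5 kg.
Tool frame: the origin (TCP) lies at the very end of the fingers, on their centre line; the grasp point (between the pads) lies 19 mm behind it (r.grip_point_offset is the distance from the TCP to the grasp point, in m); z points along the fingers, y is the line along which they close (so a half turn about z gives the same grasp; the last joint's range is limited). The gripper opens to 88 mm and grips with 3 to 60 N. Pads are 18 mm wide; open, the fingers measure 123 mm over their backs; the gripper's body (75 mm by 187 mm) begins 45 mm behind the grasp point.
Start: joints at [1.345, 0.689, -0.195, 1.565, 0.157, 0.902, -0.215], TCP at [0.161, -0.604, 0.239] pointing down, gripper open.
Joint ranges: [-3.01, 3.01], [-0.46, 2.08], [-1.47, 1.51], [0.13, 2.56], [-1, 4.14], [0.04, 2.09], [-2.66, 2.66]. Speed limits (rad/s): [2.57, 2.57, 3.14, 3.14, 3.14, 3.14, 3.14].

INTERFACE

Orientations are given as a unit quaternion [x, y, z, w].
In Python, from plant import r gives the robot as it stands.
- The arm moves only by the tool carry_out, never from a script. Its argument "rows" is a list of rows, each a list of 3 entries, a list of its own where there are three numbers: the shift along the tool's x, y, z in cm, then the turn, a rotation vector about the tool's x, y, z in degrees, then the closure, from 0 (fully open) to 1 (shut). A call has 1 to 12 rows; each row is the pose to reach, as a shift and turn from the pose commanded when the call began, along the tool's axes at that moment; what a row does not reach only later rows make up. A row lasts 1/10 s, in which the tool goes at most 50 mm and 8.59 degrees, less where a joint would pass 70% of its speed; a pose out of reach is approached as far as the arm can. A call with a gripper value outside its range is refused whole. The fingers move at their own pace and stop on an object; "newtons" is the grip in N (left out, the last holds). Time passes only in rows, so rows that repeat a pose let the fingers close. It gives the time, the measured TCP pose, the force, the opening and the grip force at its end, in the units of the state.
- r.get_state(): the state, without advancing time (a new reading comes with each control period).
- r.snapshot(name): name is "scene" or "top" or "wrist"; returns a dict with "image" (400x640x3 uint8, red, green, blue), "fx", "fy", "cx", "cy" (pixels), "pose" (4x4, takes a point from camera to world coordinates). Camera axes: x right, y up, looking along -z (the intrinsics and any distortion apply to the point x, -y, -z); pixel columns grow to the right and rows downward; lengths in m; the calibration is good to about 2 mm. A picture is of the moment at which its call begins. There is no depth.
- r.finish_job(): hands the job in; it is judged then, once.
The state is a dict: "clock": time; "q": joint angles; "qd": joint speeds; "joint_torque": joint torques, N m; "tool_pos": TCP position; "eef_rot": TCP orientation; "contact_force": force on the tool from outside, world axes, zero at the start; "moment": the same for the moment, N m; "opening": opening from 0.0 (shut) to 1.0 (fully open); "finger_force": force on a finger pad.
Only numpy, scipy, OpenCV 4.12 (cv2) and the standard library are available. Lean on these libraries where they do the work, as an engineer would, in place of code of your own. Each camera call takes 0.05 s, during which the arm holds its last target. There are 200 camera calls.

TASK

Seal the tin that is clamped in the hand can seamer: swing the roller lever in until it is firmly against its stop, then turn the crank on top two full turns clockwise (seen from above) and stop there. Turn at an even, unhurried pace of about five to eight seconds a turn, and lead the handle firmly through the stiff spot in each turn so that it neither jumps ahead nor springs back. Then swing the roller lever all the way back out and leave the other things on the table where they are.

Things in the scene. Friction and masses are not known exactly. Their poses are not given: they have to be found in the camera images.
- seamer: Bench can seamer of grey cast metal and steel, fixed to the table, foot 225 x 150 mm. A column at its back carries a head over a 68 x 34 mm steel tin, clamped by the machine: do not handle it. Origin: on the table, under the vertical axis of tin and crank; x from the machine's front to its column (column axis at x = 95 mm), y to its left, z up. Head and column stay below z = 127 mm.
- spindle_top (a point): Top of the crank's hub, on its vertical axis, 139 mm above the table (axes as seamer, not turning with the crank). The crank arm, an 18 mm wide bar at z = 120 to 128 mm, sweeps over the head. A wall shelf 680 mm above the table covers all beyond x = 0.58 m from the robot, so wrist and forearm must stay low there; the handles can be approached level from the front, open fingers either side.
- crank (a joint): Crank on the head, rad, no limits; grows clockwise seen from above. At 0 (start: within 0.3) its arm points along the machine's +y. About 1 N turns the handle, but with the lever in there is a stiff spot 0.5 rad wide about half a turn from 0 (3.14, 9.42), where the roller climbs the tin's seam: about 7 N against, then 5 N driving on; a handle not held jumps there.
- crank_knob (a point): Middle of the crank's handle: an upright black round sleeve, about 25 mm across and 42 mm tall (z = 130 to 172 mm; this point is at 151 mm), 85 mm from the crank's axis. The sleeve spins freely on its pin, so a gripper holding it from above can keep its own heading while it goes round.
- roller_lever (a joint): Lever that swings the seaming roller to the lid's rim, rad, on a vertical pivot at the machine's right side; grows anticlockwise seen from above. 0: fully out, handle towards the front right. 0.90: fully in, at its stop, handle straight out along the machine's -y. Starts between 0 and 0.3. Needs about 5 to 7 N at the handle and stays where it is left.
- lever_knob (a point): Middle of the lever's handle: an upright black round grip fixed to the lever, about 24 mm across and 41 mm tall (z = 79 to 120 mm; this point is at 100 mm), 98 mm from the lever's pivot. Below it the lever is an 11 mm steel rod at z = 75 mm.
- lever_pivot (a point): Point on the lever's vertical pivot axis, at the height of lever_knob; at x = 0, y = -70 mm of seamer.
- tin_a: Sealed steel tin standing on the table to the right, 68 mm across, 34 mm tall, origin under its middle. Leave it alone.
- tin_b: A second, equal tin at the right, farther back. Leave it alone.
- kraft_tub: Brown paper tub with a clear lid, 116 mm across, 57 mm tall, at the left back, origin under its middle. Leave it alone.

How it is judged:
By the outcome, as a careful person would: the job done as asked, in the order asked, and still so for the second after the job is handed in, with the robot touching nothing.
It also fails if it takes over 72 s, if anything falls off the work surface, if the arm or the gripper's body presses on something with over 40 N, if the wrist force passes 120 N, or if a joint passes its speed limit or range.

## Working session

There is one attempt and no reset: what is moved stays moved. The work goes in short steps, Python scripts to look and compute and a tool call to move; the robot and the scene stay as the last step left them, time stands still between calls to the robot, and variables do not carry over. Pictures are saved under pics/ and viewed, at most 10 in all, crops included, and the job is handed in when it is done.

Besides the shell and the picture viewer there is one more tool, called after "Emit:" by a JSON object that holds its "fn" and its "kwargs", one argument or row to a line. carry_out: Moves the arm, as the interface text tells. Its arguments: {"type":"object","properties":{"rows":{"type":"array"},"newtons":{"type":"number"}},"required":["rows"]}

```bash
ls; mkdir -p pics; python3 - <<'E'
from plant import r
import cv2,numpy as np
s=r.get_state(); print({k:np.round(v,3).tolist() for k,v in s.items()})
a=[]
for n in ("scene","top"):
    d=r.snapshot(n); cv2.imwrite(f"pics/{n}0.png",d["image"][:,:,::-1]); print(n,d["fx"],d["cx"],d["cy"],np.round(d["pose"],3).tolist(),d.keys())
E
```

```text
pics
{'clock': 0.0, 'q': [1.345, 0.69, -0.195, 1.566, 0.157, 0.902, -0.215], 'qd': [-0.0, 0.001, -0.0, -0.001, -0.001, 0.0, -0.001], 'joint_torque': [-0.0, -52.756, -1.267, -15.343, -0.053, 0.007, 0.0], 'tool_pos': [0.16, -0.603, 0.238], 'eef_rot': [0.992, 0.13, -0.0, -0.001], 'contact_force': [-0.249, -0.055, 0.311], 'moment': [0.039, -0.01, 0.036], 'finger_force': 0.0, 'opening': 1.0}
scene 513.9198464199834 324.51294092061636 196.18980856161411 [[-0.869, 0.305, -0.39, 0.081], [-0.495, -0.561, 0.664, 0.788], [-0.017, 0.77, 0.638, 0.929], [0.0, 0.0, 0.0, 1.0]] dict_keys(['image', 'fx', 'fy', 'cx', 'cy', 'pose'])
top 393.6498433691267 322.6057250394234 198.66014984275066 [[-0.028, 0.998, -0.048, 0.509], [-1.0, -0.028, 0.002, -0.072], [0.0, 0.048, 0.999, 1.323], [0.0, 0.0, 0.0, 1.0]] dict_keys(['image', 'fx', 'fy', 'cx', 'cy', 'pose'])
```

View pics/scene0.png

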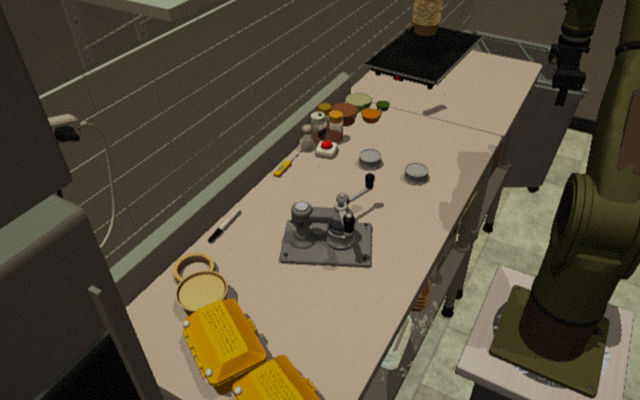

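View pics/top0.png

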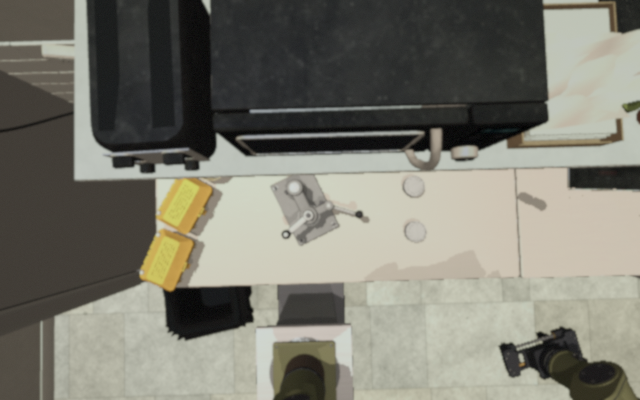

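The scene view shows the seamer at about (328,230). In the top view the hub is near (309,215), the column near (294,187), the crank knob near (286,235) and the lever knob near (360,214). I'll zoom in to get exact pixels.

```bash
python3 - <<'E'
import cv2,numpy as np
t=cv2.imread("pics/top0.png")[165:255,260:380]; s=cv2.imread("pics/scene0.png")[165:270,270:390]
t=cv2.resize(t,None,fx=5,fy=5,interpolation=cv2.INTER_CUBIC);s=cv2.resize(s,None,fx=5,fy=5,interpolation=cv2.INTER_CUBIC)
cv2.imwrite("pics/tz.png",t);cv2.imwrite("pics/sz.png",s)
E
```

```text
(no output)
```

View pics/tz.png

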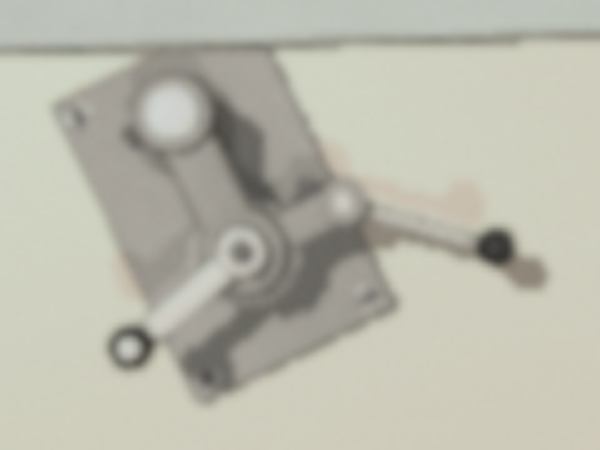

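View pics/sz.png

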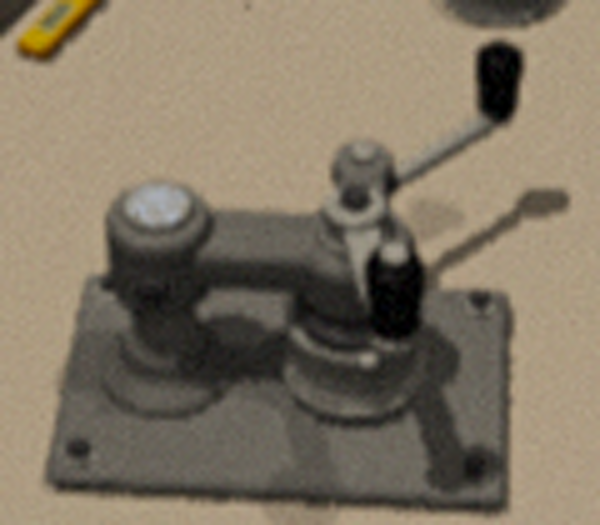

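The top crop shows the crank knob at (130,347), hub (242,252), column top (174,111), pivot (343,201) and lever knob (495,246). The scene crop shows the lever knob top at about (500,50) and the crank knob top at about (396,250). Next I cast rays through these.

```bash
cat > h.py <<'E'
import numpy as np
from plant import r
def cast(d,u,v,z):
    P=d["pose"]; w=P[:3,:3]@np.array([(u-d["cx"])/d["fx"],-(v-d["cy"])/d["fy"],-1]); o=P[:3,3]
    return o+w*(z-o[2])/w[2]
def st():
    s=r.get_state(); print({k:np.round(s[k],4).tolist() for k in ("clock","tool_pos","eef_rot","q","contact_force","opening","finger_force")}); return s
E
python3 - <<'E'
from h import *
d=r.snapshot("top"); c={}
for n,U,V,z in [("crank",130,347,.172),("hub",242,252,.139),("col",174,111,.127),("piv",343,201,.1),("lev",495,246,.12)]:
    c[n]=cast(d,(U+.5)/5-.5+260,(V+.5)/5-.5+165,z); print(n,c[n].round(4))
d=r.snapshot("scene")
for n,U,V,z in [("crank",396,250,.172),("hub",358,198,.139),("col",157,205,.127),("lev",500,50,.12)]:
    print("scene",n,cast(d,(U+.5)/5-.5+270,(V+.5)/5-.5+165,z).round(4))
a=lambda x,y: np.arctan2(*(c[y]-c[x])[[1,0]])
n=lambda x,y: np.linalg.norm((c[y]-c[x])[:2])
for x,y in [("hub","col"),("hub","crank"),("hub","piv"),("piv","lev")]: print(x,y,a(x,y),n(x,y))
E
```

```text
crank [0.4637 0.0373 0.172 ]
hub [ 0.5175 -0.0283  0.139 ]
col [0.6045 0.0113 0.127 ]
piv [ 0.5476 -0.0904  0.1   ]
lev [ 0.5169 -0.1822  0.12  ]
scene crank [0.4652 0.03   0.172 ]
scene hub [ 0.5149 -0.0272  0.139 ]
scene col [0.6036 0.011  0.127 ]
scene lev [ 0.5165 -0.1859  0.12  ]
hub col 0.4266352728637728 0.09564971886213608
hub crank 2.2573816893069805 0.08473990563608566
hub piv -1.119014537572189 0.06911825175226854
piv lev -1.8942917194574984 0.09674066097589983
```

Emit:
{"fn": "carry_out", "kwargs": {
  "rows": [
    [[2, -1.4, 0], [0, 0, -2], 0],
    [[5.5, -3.8, 0], [0, 0, -7], 0],
    [[9.5, -6.6, 0], [0, 0, -12], 0],
    [[13.5, -9.3, 0], [0, 0, -17], 0],
    [[17.5, -12.1, 0], [0, 0, -22], 0],
    [[21.5, -14.9, 0], [0, 0, -28], 0],
    [[25.5, -17.6, 0], [0, 0, -34], 0],
    [[29.5, -20.4, 0], [0, 0, -40], 0],
    [[33.5, -23.1, 0], [0, 0, -46], 0],
    [[37.5, -25.9, 0], [0, 0, -50], 0],
    [[41.5, -28.7, 0.5], [0, 0, -54], 0],
    [[44, -30.4, 1], [0, 0, -57], 0]
  ]
}}

```text
clock: 1.4
tool_pos: [0.5104, -0.1931, 0.229]
eef_rot: [0.808, 0.59, 0.001, 0.0]
contact_force: [0.5, 0.6, 0.3]
opening: 1.001
finger_force: 0.0
```

Emit:
{"fn": "carry_out", "kwargs": {
  "rows": [
    [[0, 0, 0], [0, 0, 0], 0],
    [[0, 0, 0], [0, 0, 0], 0],
    [[0, 0, 0], [0, 0, 0], 0]
  ]
}}

```text
clock: 1.7
tool_pos: [0.5066, -0.1989, 0.2286]
eef_rot: [0.81, 0.586, -0.001, 0.0]
contact_force: [-0.1, 0.0, 0.4]
opening: 0.997
finger_force: 0.0
```

```bash
python3 - <<'E'
from h import *
import cv2
st(); d=r.snapshot("wrist"); cv2.imwrite("pics/w1.png",d["image"][:,:,::-1]); print(d["fx"],d["cx"],d["cy"],d["pose"].round(3).tolist())
E
```

```text
{'clock': 1.7, 'tool_pos': [0.5066, -0.1989, 0.2286], 'eef_rot': [0.8104, 0.5859, -0.0009, 0.0001], 'q': [0.5487, 0.6195, -0.4273, 1.8142, 0.3499, 0.784, -0.3783], 'contact_force': [-0.1244, 0.0044, 0.4372], 'opening': 0.9974, 'finger_force': 0.0}
315.28122230977726 323.74635164831165 203.91794729507828 [[0.949, 0.297, 0.101, 0.533], [-0.314, 0.9, 0.301, -0.12], [-0.001, -0.318, 0.948, 0.374], [0.0, 0.0, 0.0, 1.0]]
```

View pics/w1.png

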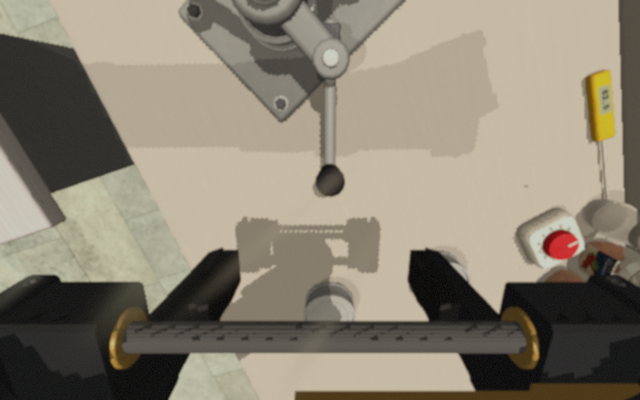

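The wrist view shows the knob centred at about (330,181), the pivot top at about (330,57), the crank hub near (265,0), and the fingers well clear on both sides. I'll locate these from the view and work out the shift.

```bash
cat >> h.py <<'E'
from scipy.spatial.transform import Rotation as Ro
def rel(p,ang=None):
    "tool-frame shift (cm) and yaw (deg, about tool z) to reach world p with tool y at world angle ang"
    s=r.get_state(); R=Ro.from_quat(s["eef_rot"]); M=R.as_matrix()
    o=R.inv().apply(np.array(p)-s["tool_pos"])*100
    a=np.arctan2(M[1,1],M[0,1]); print("yang",a.round(3),"shift",o.round(2),"turn",None if ang is None else np.degrees(a-ang).round(1))
E
python3 - <<'E'
from h import *
d=r.snapshot("wrist")
print("lev",cast(d,330,181,.1),"levtop",cast(d,329,177,.12),"piv",[cast(d,330,57,z) for z in (.09,.1,.11)])
rel([.516,-.184,.086],-.32)
E
```

```text
lev [ 0.51566339 -0.18899106  0.1       ] levtop [ 0.51717004 -0.18050749  0.12      ] piv [array([ 0.54740845, -0.09160041,  0.09      ]), array([ 0.5468908 , -0.09262198,  0.1       ]), array([ 0.54637314, -0.09364356,  0.11      ])]
yang -0.319 shift [ 1.73  0.42 14.28] turn 0.0
```

Emit:
{"fn": "carry_out", "kwargs": {
  "rows": [
    [[1.7, 0.4, 1], [0, 0, 0], 0],
    [[1.7, 0.4, 4], [0, 0, 0], 0],
    [[1.7, 0.4, 7], [0, 0, 0], 0],
    [[1.7, 0.4, 10], [0, 0, 0], 0],
    [[1.7, 0.4, 12.5], [0, 0, 0], 0],
    [[1.7, 0.4, 13.8], [0, 0, 0], 0],
    [[1.7, 0.4, 14.2], [0, 0, 0], 0.3],
    [[1.7, 0.4, 14.2], [0, 0, 0], 1],
    [[1.7, 0.4, 14.2], [0, 0, 0], 1],
    [[1.7, 0.4, 14.2], [0, 0, 0], 1],
    [[1.7, 0.4, 14.2], [0, 0, 0], 1],
    [[1.7, 0.4, 14.2], [0, 0, 0], 1]
  ],
  "newtons": 20
}}

```text
clock: 3.0
tool_pos: [0.5171, -0.1824, 0.0873]
eef_rot: [0.81, 0.587, 0.0, 0.0]
contact_force: [0.0, -0.1, -0.5]
opening: 0.48
finger_force: 0.0
```

Emit:
{"fn": "carry_out", "kwargs": {
  "rows": [
    [[0, 0, 0], [0, 0, 0], 1],
    [[0, 0, 0], [0, 0, 0], 1],
    [[0, 0, 0], [0, 0, 0], 1]
  ]
}}

```text
clock: 3.3
tool_pos: [0.5173, -0.1824, 0.0868]
eef_rot: [0.81, 0.587, 0.0, 0.0]
contact_force: [1.4, -0.7, 0.2]
opening: 0.26
finger_force: 20.0
```

```bash
python3 - <<'E'
from h import *
s=st(); rel(s["tool_pos"],-.32)
# arc from current: pivot, radius; rows in tool axes
p=np.array([.546,-.0915]); v=s["tool_pos"][:2]-p; print(np.linalg.norm(v),np.arctan2(v[1],v[0]))
M=Ro.from_quat(s["eef_rot"])
for t in np.arange(0,.96,.08):
    c=np.array([[np.cos(t),-np.sin(t)],[np.sin(t),np.cos(t)]]); w=c@v-v
    print(t.round(2),(M.inv().apply([*w,0])*100).round(2),np.degrees(t).round(1))
E
```

```text
{'clock': 3.3, 'tool_pos': [0.5173, -0.1824, 0.0868], 'eef_rot': [0.8096, 0.587, 0.0003, 0.0004], 'q': [0.4272, 0.8317, -0.2906, 1.9126, 0.4906, 0.4663, -0.5328], 'contact_force': [1.3505, -0.6573, 0.199], 'opening': 0.2603, 'finger_force': 20.0007}
yang -0.316 shift [0. 0. 0.] turn 0.2
0.09538019631401788 -1.876944280897898
0.0 [0. 0. 0.] 0.0
0.08 [0.04 0.76 0.  ] 4.6
0.16 [0.14 1.52 0.  ] 9.2
0.24 [0.3  2.26 0.  ] 13.8
0.32 [0.51 3.   0.  ] 18.3
0.4 [0.79 3.71 0.  ] 22.9
0.48 [1.12 4.39 0.  ] 27.5
0.56 [1.51 5.05 0.  ] 32.1
0.64 [1.94 5.68 0.01] 36.7
0.72 [2.43 6.27 0.01] 41.3
0.8 [2.96 6.81 0.01] 45.8
0.88 [3.53 7.32 0.01] 50.4
```

Emit:
{"fn": "carry_out", "kwargs": {
  "rows": [
    [[0, 0.4, 0], [0, 0, -2], 1],
    [[0.05, 1, 0], [0, 0, -6], 1],
    [[0.14, 1.52, 0], [0, 0, -9], 1],
    [[0.25, 2.0, 0], [0, 0, -12], 1],
    [[0.4, 2.6, 0], [0, 0, -16], 1],
    [[0.6, 3.2, 0], [0, 0, -19.5], 1],
    [[0.79, 3.71, 0], [0, 0, -23], 1],
    [[1.05, 4.25, 0], [0, 0, -26.5], 1],
    [[1.3, 4.7, 0], [0, 0, -29.5], 1],
    [[1.51, 5.05, 0], [0, 0, -32], 1],
    [[1.75, 5.4, 0], [0, 0, -34.5], 1],
    [[1.94, 5.68, 0], [0, 0, -36.7], 1]
  ]
}}

```text
clock: 4.5
tool_pos: [0.5757, -0.1827, 0.0868]
eef_rot: [0.583, 0.812, -0.001, -0.001]
contact_force: [-3.5, -1.0, 4.7]
opening: 0.264
finger_force: 20.0
```

```bash
cat >> h.py <<'E'
def lev():
    s=st(); v=s["tool_pos"][:2]-np.array([.546,-.0915]); a=np.arctan2(v[1],v[0]); t=np.array([-np.sin(a),np.cos(a)])
    print("lever q",(a+2.036).round(3),"rad",np.linalg.norm(v).round(4),"tang force",s["contact_force"][:2]@t); return s
E
python3 -c "
from h import *
s=lev();rel(s['tool_pos'],.435)"
```

```text
{'clock': 4.5, 'tool_pos': [0.5757, -0.1827, 0.0868], 'eef_rot': [0.583, 0.8125, -0.0015, -0.0006], 'q': [0.5052, 0.9092, -0.4972, 1.7322, 0.6511, 0.6741, -0.0286], 'contact_force': [-3.5147, -0.9527, 4.6621], 'opening': 0.2643, 'finger_force': 20.0079}
lever q 0.78 rad 0.0959 tang force -3.6369427256369384
yang 0.326 shift [0. 0. 0.] turn -6.3
```

Emit:
{"fn": "carry_out", "kwargs": {
  "rows": [
    [[0, 0.4, 0], [0, 0, -2], 1],
    [[0.05, 0.7, 0], [0, 0, -4], 1],
    [[0.1, 1.0, 0], [0, 0, -6], 1],
    [[0.1, 1.2, 0], [0, 0, -7], 1],
    [[0.1, 1.3, 0], [0, 0, -7], 1],
    [[0.1, 1.3, 0], [0, 0, -7], 1]
  ]
}}

```text
clock: 5.1
tool_pos: [0.5865, -0.1785, 0.0867]
eef_rot: [0.533, 0.846, -0.003, -0.001]
contact_force: [-6.9, -3.8, 9.0]
opening: 0.265
finger_force: 20.0
```

```bash
python3 -c "
from h import *
s=lev()"
```

```text
{'clock': 5.1, 'tool_pos': [0.5865, -0.1785, 0.0867], 'eef_rot': [0.5333, 0.8459, -0.0027, -0.0012], 'q': [0.5079, 0.925, -0.5313, 1.7007, 0.6749, 0.7123, 0.0672], 'contact_force': [-6.9009, -3.8029, 9.0182], 'opening': 0.2654, 'finger_force': 20.0263}
lever q 0.901 rad 0.0959 tang force -7.861103025685503
```

Emit:
{"fn": "carry_out", "kwargs": {
  "rows": [
    [[0, 0.2, -0.1], [0, 0, 0], 1],
    [[0, 0.4, -0.2], [0, 0, 0], 1],
    [[0, 0.5, -0.2], [0, 0, 0], 1],
    [[0, 0.5, -0.2], [0, 0, 0], 1]
  ]
}}

```text
clock: 5.5
tool_pos: [0.5864, -0.1784, 0.0867]
eef_rot: [0.534, 0.846, -0.006, -0.005]
contact_force: [-12.7, -6.8, 3.6]
opening: 0.263
finger_force: 20.1
```

```bash
python3 -c "
from h import *
s=lev()"
```

```text
{'clock': 5.5, 'tool_pos': [0.5864, -0.1784, 0.0867], 'eef_rot': [0.5338, 0.8456, -0.0064, -0.0046], 'q': [0.5042, 0.9275, -0.531, 1.6922, 0.6699, 0.727, 0.0699], 'contact_force': [-12.6717, -6.7612, 3.5642], 'opening': 0.2635, 'finger_force': 20.1151}
lever q 0.901 rad 0.0959 tang force -14.341264310519872
```

Emit:
{"fn": "carry_out", "kwargs": {
  "rows": [
    [[0, 0.2, 0], [0, 0, 0], 1],
    [[0, 0.4, 0], [0, 0, 0], 1],
    [[0, 0.4, 0], [0, 0, 0], 1],
    [[0, 0, 0], [0, 0, 0], 1],
    [[0, -0.3, 0], [0, 0, 0], 1],
    [[0, -0.3, 0], [0, 0, 0], 0.5],
    [[0, -0.3, 0], [0, 0, 0], 0],
    [[0, -0.3, 0], [0, 0, 0], 0],
    [[0, -0.3, 0], [0, 0, 0], 0],
    [[0, -0.3, 0], [0, 0, 0], 0],
    [[0, -0.3, 0], [0, 0, 0], 0]
  ]
}}

```text
clock: 6.6
tool_pos: [0.5911, -0.1752, 0.0889]
eef_rot: [0.533, 0.846, 0.0, 0.0]
contact_force: [0.4, -0.0, -1.3]
opening: 0.787
finger_force: 0.0
```

```bash
python3 -c "
from h import *
s=lev()"
```

```text
{'clock': 6.6, 'tool_pos': [0.5911, -0.1752, 0.0889], 'eef_rot': [0.5328, 0.8462, 0.0003, 0.0003], 'q': [0.5054, 0.9245, -0.5362, 1.6935, 0.6711, 0.7146, 0.0688], 'contact_force': [0.3559, -0.0444, -1.3371], 'opening': 0.787, 'finger_force': 0.0}
lever q 0.959 rad 0.0951 tang force 0.2923623002490802
```

Emit:
{"fn": "carry_out", "kwargs": {
  "rows": [
    [[0, 0, -1], [0, 0, 0], 0],
    [[0, 0, -4], [0, 0, 0], 0],
    [[0, 0, -8], [0, 0, 0], 0],
    [[0, 0, -12], [0, 0, 0], 0],
    [[1, 0, -15], [0, 0, 2], 0],
    [[4, -0.3, -16], [0, 0, 6], 0],
    [[8, -0.8, -16], [0, 0, 10], 0],
    [[12, -1.3, -16], [0, 0, 14], 0],
    [[16, -1.8, -16], [0, 0, 18], 0],
    [[20, -2.2, -16], [0, 0, 21], 0],
    [[23, -2.5, -16], [0, 0, 24], 0],
    [[24.5, -2.7, -16], [0, 0, 25], 0]
  ]
}}

```text
clock: 7.8
tool_pos: [0.459, 0.0367, 0.2498]
eef_rot: [0.702, 0.712, 0.001, 0.0]
contact_force: [-0.5, 0.3, 0.3]
opening: 0.998
finger_force: 0.0
```

Emit:
{"fn": "carry_out", "kwargs": {
  "rows": [
    [[0, 0, 0], [0, 0, 0], 0],
    [[0, 0, 0], [0, 0, 0], 0],
    [[0, 0, 0], [0, 0, 0], 0]
  ]
}}

```text
clock: 8.1
tool_pos: [0.4612, 0.0326, 0.2488]
eef_rot: [0.704, 0.71, 0.0, 0.0]
contact_force: [1.3, 0.0, -1.3]
opening: 1.002
finger_force: 0.0
```

```bash
python3 - <<'E'
from h import *
import cv2
st(); d=r.snapshot("wrist"); cv2.imwrite("pics/w2.png",d["image"][:,:,::-1])
t=r.snapshot("top"); 
rel([.464,.036,.14],0)
a=cv2.resize(t["image"][165:255,260:380,::-1],None,fx=4,fy=4,interpolation=cv2.INTER_CUBIC); cv2.imwrite("pics/t2.png",a)
E
```

```text
{'clock': 8.1, 'tool_pos': [0.4612, 0.0326, 0.2488], 'eef_rot': [0.7041, 0.7101, 0.0001, 0.0004], 'q': [0.1948, 0.5061, -0.5519, 2.0142, 0.3942, 0.7253, -0.5924], 'contact_force': [1.3412, 0.0368, -1.2824], 'opening': 1.0018, 'finger_force': 0.0}
yang 0.008 shift [ 0.34  0.3  10.86] turn 0.5
```

View pics/w2.png

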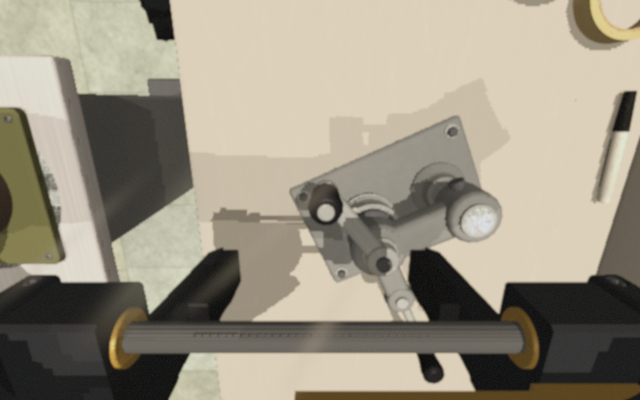

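The wrist view shows the crank knob top at (326,212) and the hub at (383,263). The lever, from (402,300) to (432,370), lies straight out along the machine's -y.

```bash
python3 - <<'E'
from h import *
d=r.snapshot("wrist")
k=cast(d,326,212,.172);h=cast(d,383,263,.139);c=cast(d,475,220,.127);l=cast(d,402,300,.1);print(k,h,c,l,np.linalg.norm((k-h)[:2]))
rel([*k[:2],.14],0)
E
```

```text
[0.46270536 0.0345535  0.172     ] [ 0.51542801 -0.02635411  0.139     ] [0.59867783 0.01159989 0.127     ] [ 0.5476932  -0.09333276  0.1       ] 0.08055691126817749
yang 0.008 shift [ 0.18  0.18 10.86] turn 0.5
```

Emit:
{"fn": "carry_out", "kwargs": {
  "rows": [
    [[0.3, 0.2, 1], [0, 0, 0], 0],
    [[0.3, 0.2, 4], [0, 0, 0], 0],
    [[0.3, 0.2, 7], [0, 0, 0], 0],
    [[0.3, 0.2, 9.5], [0, 0, 0], 0.2],
    [[0.3, 0.2, 10.6], [0, 0, 0], 0.4],
    [[0.3, 0.2, 10.8], [0, 0, 0], 1],
    [[0.3, 0.2, 10.8], [0, 0, 0], 1],
    [[0.3, 0.2, 10.8], [0, 0, 0], 1],
    [[0.3, 0.2, 10.8], [0, 0, 0], 1],
    [[0.3, 0.2, 10.8], [0, 0, 0], 1],
    [[0.3, 0.2, 10.8], [0, 0, 0], 1]
  ],
  "newtons": 35
}}

```text
clock: 9.35
tool_pos: [0.4627, 0.0367, 0.1411]
eef_rot: [0.704, 0.711, 0.0, 0.0]
contact_force: [0.4, -0.1, 0.3]
opening: 0.3
finger_force: 0.0
```

```bash
cat >> h.py <<'E'
H=np.array([.516,-.0275])
def crank(H=H):
    s=st(); v=s["tool_pos"][:2]-H; a=np.arctan2(v[1],v[0]); t=np.array([np.sin(a),-np.cos(a)])
    f=s["contact_force"][:2]
    print("crank q",(2.006-a).round(3),"rad",np.linalg.norm(v).round(4),"tang f",(f@t).round(1),"radial f",(f@v/np.linalg.norm(v)).round(1)); return s
E
python3 -c "
from h import *
crank()"
```

```text
{'clock': 9.35, 'tool_pos': [0.4627, 0.0367, 0.1411], 'eef_rot': [0.7036, 0.7106, 0.0004, 0.0003], 'q': [0.0622, 0.6784, -0.3825, 2.126, 0.5849, 0.4384, -0.7713], 'contact_force': [0.4398, -0.0858, 0.2728], 'opening': 0.3004, 'finger_force': 0.0}
crank q -0.257 rad 0.0835 tang f 0.3 radial f -0.3
```

Emit:
{"fn": "carry_out", "kwargs": {
  "rows": [
    [[0, 0, 0], [0, 0, 0], 1],
    [[0, 0, 0], [0, 0, 0], 1],
    [[0, 0, 0], [0, 0, 0], 1]
  ]
}}

```text
clock: 9.65
tool_pos: [0.4626, 0.0368, 0.141]
eef_rot: [0.703, 0.711, 0.0, 0.0]
contact_force: [-0.5, -0.5, 5.2]
opening: 0.275
finger_force: 35.0
```

```bash
cat > plan.py <<'E'
from h import *
import json
R,yaw,q0=.085,.008,-.25
steps=[.03,.06]; 
while sum(steps)<4*np.pi+.02-.17: steps.append(.09)
rest=4*np.pi+.02-sum(steps); steps+=[rest*.55,rest*.3,rest*.15]
q=q0+np.cumsum([0]+steps)
ff=lambda x: np.interp((x-np.pi+.3)%(2*np.pi),[0,.1,.2,.27,.33,.42,.55,.62],[0,.02,.035,.02,-.01,-.025,-.015,0])
a=2.006-(q+ff(q)); w=R*100*np.c_[np.cos(a),np.sin(a)]
c,s=np.cos(yaw),np.sin(yaw)
y=w@[c,s]; x=w@[-s,c]   # tool y along yaw, tool x = yaw+90deg
P=np.round(np.c_[x,y]*20)/20
for i in range(0,len(q)-1,12):
    seg=P[i+1:i+13]-P[i]
    print(f"{q[i]:.2f}->{q[min(i+12,len(q)-1)]:.2f}",json.dumps([[round(u,2),round(v,2)] for u,v in seg]).replace(" ",""))
E
python3 plan.py; python3 -c "
from h import *
crank()"
```

```text
-0.25->0.74 [[0.2,0.2],[0.5,0.65],[0.85,1.3],[1.2,2.0],[1.5,2.7],[1.7,3.45],[1.8,4.2],[1.9,4.95],[1.9,5.7],[1.85,6.5],[1.7,7.25],[1.5,7.95]]
0.74->1.82 [[-0.3,0.75],[-0.6,1.4],[-1.0,2.1],[-1.45,2.7],[-1.95,3.25],[-2.5,3.8],[-3.1,4.3],[-3.75,4.7],[-4.4,5.05],[-5.1,5.35],[-5.85,5.6],[-6.6,5.75]]
1.82->2.90 [[-0.75,0.1],[-1.5,0.15],[-2.3,0.1],[-3.05,0.0],[-3.8,-0.15],[-4.5,-0.4],[-5.2,-0.7],[-5.9,-1.05],[-6.5,-1.5],[-7.1,-1.95],[-7.65,-2.5],[-8.25,-3.15]]
2.90->3.98 [[-0.5,-0.75],[-0.85,-1.4],[-1.05,-1.85],[-1.3,-2.4],[-1.5,-3.2],[-1.65,-4.05],[-1.75,-4.85],[-1.75,-5.65],[-1.65,-6.4],[-1.5,-7.15],[-1.3,-7.9],[-1.05,-8.6]]
3.98->5.06 [[0.35,-0.7],[0.75,-1.35],[1.2,-1.95],[1.7,-2.5],[2.25,-3.05],[2.85,-3.5],[3.5,-3.95],[4.2,-4.3],[4.9,-4.6],[5.6,-4.8],[6.35,-5.0],[7.1,-5.05]]
5.06->6.14 [[0.8,-0.05],[1.55,0.0],[2.3,0.1],[3.05,0.3],[3.8,0.55],[4.5,0.85],[5.15,1.2],[5.8,1.65],[6.35,2.1],[6.9,2.65],[7.4,3.25],[7.85,3.85]]
6.14->7.22 [[0.4,0.65],[0.7,1.35],[0.95,2.1],[1.15,2.8],[1.3,3.6],[1.35,4.35],[1.35,5.1],[1.25,5.85],[1.1,6.6],[0.9,7.35],[0.6,8.05],[0.25,8.75]]
7.22->8.30 [[-0.4,0.65],[-
[... 354 characters left out ...]
85],[-0.8,-2.75],[-0.85,-3.5],[-0.85,-4.3],[-0.75,-5.05],[-0.6,-5.8],[-0.35,-6.5],[-0.1,-7.25],[0.25,-7.9],[0.65,-8.55]]
10.46->11.54 [[0.5,-0.6],[1.0,-1.2],[1.55,-1.7],[2.2,-2.15],[2.85,-2.55],[3.5,-2.9],[4.2,-3.2],[4.95,-3.4],[5.7,-3.55],[6.45,-3.65],[7.25,-3.65],[8.0,-3.6]]
11.54->12.34 [[0.75,0.15],[1.5,0.3],[2.2,0.6],[2.9,0.9],[3.55,1.3],[4.2,1.7],[4.8,2.2],[5.3,2.75],[5.6,3.1],[5.75,3.25]]
{'clock': 9.65, 'tool_pos': [0.4626, 0.0368, 0.141], 'eef_rot': [0.7035, 0.7107, 0.0002, 0.0003], 'q': [0.0618, 0.6786, -0.3823, 2.126, 0.585, 0.4385, -0.7713], 'contact_force': [-0.4941, -0.5082, 5.2016], 'opening': 0.2753, 'finger_force': 35.0001}
crank q -0.258 rad 0.0835 tang f -0.7 radial f -0.1
```

Emit:
{"fn": "carry_out", "kwargs": {
  "rows": [
    [[0.2, 0.2, 0], [0, 0, 0], 1],
    [[0.5, 0.65, 0], [0, 0, 0], 1],
    [[0.85, 1.3, 0], [0, 0, 0], 1],
    [[1.2, 2.0, 0], [0, 0, 0], 1],
    [[1.5, 2.7, 0], [0, 0, 0], 1],
    [[1.7, 3.45, 0], [0, 0, 0], 1],
    [[1.8, 4.2, 0], [0, 0, 0], 1],
    [[1.9, 4.95, 0], [0, 0, 0], 1],
    [[1.9, 5.7, 0], [0, 0, 0], 1],
    [[1.85, 6.5, 0], [0, 0, 0], 1],
    [[1.7, 7.25, 0], [0, 0, 0], 1],
    [[1.5, 7.95, 0], [0, 0, 0], 1]
  ]
}}

```text
clock: 10.85
tool_pos: [0.5423, 0.053, 0.141]
eef_rot: [0.703, 0.711, 0.0, 0.0]
contact_force: [-1.5, 1.4, 4.9]
opening: 0.276
finger_force: 35.0
```

```bash
python3 -c "
from h import *
crank()"
```

```text
{'clock': 10.85, 'tool_pos': [0.5423, 0.053, 0.141], 'eef_rot': [0.7034, 0.7108, 0.0003, 0.0001], 'q': [0.0784, 0.7552, -0.4371, 1.8908, 0.5296, 0.6113, -0.6858], 'contact_force': [-1.4682, 1.4321, 4.868], 'opening': 0.2759, 'finger_force': 35.0002}
crank q 0.751 rad 0.0847 tang f -1.8 radial f 0.9
```

Emit:
{"fn": "carry_out", "kwargs": {
  "rows": [
    [[-0.3, 0.75, 0], [0, 0, 0], 1],
    [[-0.6, 1.4, 0], [0, 0, 0], 1],
    [[-1.0, 2.1, 0], [0, 0, 0], 1],
    [[-1.45, 2.7, 0], [0, 0, 0], 1],
    [[-1.95, 3.25, 0], [0, 0, 0], 1],
    [[-2.5, 3.8, 0], [0, 0, 0], 1],
    [[-3.1, 4.3, 0], [0, 0, 0], 1],
    [[-3.75, 4.7, 0], [0, 0, 0], 1],
    [[-4.4, 5.05, 0], [0, 0, 0], 1],
    [[-5.1, 5.35, 0], [0, 0, 0], 1],
    [[-5.85, 5.6, 0], [0, 0, 0], 1],
    [[-6.6, 5.75, 0], [0, 0, 0], 1]
  ]
}}

```text
clock: 12.05
tool_pos: [0.6009, -0.0128, 0.141]
eef_rot: [0.703, 0.711, 0.001, 0.0]
contact_force: [0.5, 1.0, 3.7]
opening: 0.271
finger_force: 35.0
```

```bash
python3 -c "
from h import *
crank()"
```

```text
{'clock': 12.05, 'tool_pos': [0.6009, -0.0128, 0.141], 'eef_rot': [0.7034, 0.7108, 0.0008, 0.0003], 'q': [0.2083, 0.8168, -0.47, 1.7196, 0.5173, 0.7297, -0.5165], 'contact_force': [0.5162, 1.0368, 3.6626], 'opening': 0.2714, 'finger_force': 35.0018}
crank q 1.835 rad 0.0862 tang f -0.9 radial f 0.7
```

Emit:
{"fn": "carry_out", "kwargs": {
  "rows": [
    [[-0.75, 0.1, 0], [0, 0, 0], 1],
    [[-1.5, 0.15, 0], [0, 0, 0], 1],
    [[-2.3, 0.1, 0], [0, 0, 0], 1],
    [[-3.05, 0.0, 0], [0, 0, 0], 1],
    [[-3.8, -0.15, 0], [0, 0, 0], 1],
    [[-4.5, -0.4, 0], [0, 0, 0], 1],
    [[-5.2, -0.7, 0], [0, 0, 0], 1],
    [[-5.9, -1.05, 0], [0, 0, 0], 1],
    [[-6.5, -1.5, 0], [0, 0, 0], 1],
    [[-7.1, -1.95, 0], [0, 0, 0], 1],
    [[-7.65, -2.5, 0], [0, 0, 0], 1]
  ],
  "newtons": 45
}}

```text
clock: 13.15
tool_pos: [0.576, -0.0899, 0.141]
eef_rot: [0.704, 0.711, 0.0, 0.0]
contact_force: [0.2, 0.3, 6.3]
opening: 0.267
finger_force: 45.0
```

```bash
python3 -c "
from h import *
crank()"
```

```text
{'clock': 13.15, 'tool_pos': [0.576, -0.0899, 0.141], 'eef_rot': [0.7035, 0.7107, 0.0004, 0.0003], 'q': [0.3491, 0.7995, -0.478, 1.7748, 0.5377, 0.6993, -0.4151], 'contact_force': [0.2078, 0.2969, 6.3388], 'opening': 0.2674, 'finger_force': 45.0004}
crank q 2.811 rad 0.0866 tang f -0.4 radial f -0.1
```

Emit:
{"fn": "carry_out", "kwargs": {
  "rows": [
    [[-0.6, -0.65, 0], [0, 0, 0], 1],
    [[-1.1, -1.4, 0], [0, 0, 0], 1]
  ]
}}

```text
clock: 13.35
tool_pos: [0.5647, -0.0988, 0.1412]
eef_rot: [0.703, 0.711, 0.004, 0.001]
contact_force: [11.7, 7.1, -5.4]
opening: 0.272
finger_force: 45.0
```

```bash
python3 -c "
from h import *
crank()"
```

```text
{'clock': 13.35, 'tool_pos': [0.5647, -0.0988, 0.1412], 'eef_rot': [0.703, 0.7111, 0.0039, 0.001], 'q': [0.3723, 0.7877, -0.4785, 1.8095, 0.5449, 0.6712, -0.4079], 'contact_force': [11.6503, 7.1147, -5.3555], 'opening': 0.2716, 'finger_force': 45.0346}
crank q 2.978 rad 0.0863 tang f -13.6 radial f 0.7
```

Emit:
{"fn": "carry_out", "kwargs": {
  "rows": [
    [[-0.35, -0.7, 0], [0, 0, 0], 1]
  ]
}}

```text
clock: 13.45
tool_pos: [0.5601, -0.1016, 0.1413]
eef_rot: [0.703, 0.711, 0.006, 0.002]
contact_force: [12.2, 4.0, -6.5]
opening: 0.273
finger_force: 45.1
```

```bash
python3 -c "
from h import *
crank()"
```

```text
{'clock': 13.45, 'tool_pos': [0.5601, -0.1016, 0.1413], 'eef_rot': [0.7027, 0.7114, 0.006, 0.0021], 'q': [0.3803, 0.7821, -0.4779, 1.826, 0.5496, 0.656, -0.4076], 'contact_force': [12.1891, 4.0167, -6.4801], 'opening': 0.2727, 'finger_force': 45.1061}
crank q 3.04 rad 0.0862 tang f -12.5 radial f 2.8
```

Emit:
{"fn": "carry_out", "kwargs": {
  "rows": [
    [[-0.2, -0.5, 0], [0, 0, 0], 1]
  ]
}}

```text
clock: 13.55
tool_pos: [0.555, -0.1042, 0.1413]
eef_rot: [0.703, 0.711, 0.005, 0.002]
contact_force: [10.7, 3.8, -5.0]
opening: 0.269
finger_force: 45.1
```

```bash
python3 -c "
from h import *
crank()"
```

```text
{'clock': 13.55, 'tool_pos': [0.555, -0.1042, 0.1413], 'eef_rot': [0.7029, 0.7113, 0.0055, 0.0023], 'q': [0.3855, 0.7776, -0.476, 1.8392, 0.5527, 0.6478, -0.4082], 'contact_force': [10.696, 3.8162, -4.9858], 'opening': 0.2694, 'finger_force': 45.0967}
crank q 3.107 rad 0.0861 tang f -11.3 radial f 1.4
```

Emit:
{"fn": "carry_out", "kwargs": {
  "rows": [
    [[-0.15, -0.4, 0], [0, 0, 0], 1]
  ]
}}

```text
clock: 13.65
tool_pos: [0.5504, -0.1064, 0.1412]
eef_rot: [0.703, 0.711, 0.004, 0.002]
contact_force: [7.2, 1.9, -0.8]
opening: 0.272
finger_force: 45.1
```

```bash
python3 -c "
from h import *
crank()"
```

```text
{'clock': 13.65, 'tool_pos': [0.5504, -0.1064, 0.1412], 'eef_rot': [0.703, 0.7111, 0.0044, 0.0021], 'q': [0.3895, 0.7737, -0.4743, 1.8503, 0.5551, 0.6422, -0.4089], 'contact_force': [7.1919, 1.8884, -0.8319], 'opening': 0.2722, 'finger_force': 45.069}
crank q 3.166 rad 0.0861 tang f -7.3 radial f 1.1
```

Emit:
{"fn": "carry_out", "kwargs": {
  "rows": [
    [[-0.05, -0.3, 0], [0, 0, 0], 1]
  ]
}}

```text
clock: 13.75
tool_pos: [0.546, -0.1081, 0.1411]
eef_rot: [0.703, 0.711, 0.003, 0.002]
contact_force: [5.1, -0.1, 3.6]
opening: 0.274
finger_force: 45.0
```

```bash
python3 -c "
from h import *
crank()"
```

```text
{'clock': 13.75, 'tool_pos': [0.546, -0.1081, 0.1411], 'eef_rot': [0.7034, 0.7108, 0.0026, 0.0018], 'q': [0.3916, 0.7704, -0.472, 1.8598, 0.557, 0.6388, -0.4105], 'contact_force': [5.1378, -0.1467, 3.6404], 'opening': 0.2737, 'finger_force': 45.028}
crank q 3.221 rad 0.086 tang f -4.8 radial f 1.9
```

Emit:
{"fn": "carry_out", "kwargs": {
  "rows": [
    [[-0.1, -0.45, 0], [0, 0, 0], 1]
  ]
}}

```text
clock: 13.85
tool_pos: [0.5405, -0.11, 0.1411]
eef_rot: [0.704, 0.711, 0.001, 0.002]
contact_force: [2.5, -1.3, 4.8]
opening: 0.267
finger_force: 45.0
```

```bash
python3 -c "
from h import *
crank()"
```

```text
{'clock': 13.85, 'tool_pos': [0.5405, -0.11, 0.1411], 'eef_rot': [0.7035, 0.7107, 0.0014, 0.0015], 'q': [0.3948, 0.7658, -0.4697, 1.8731, 0.5597, 0.632, -0.4125], 'contact_force': [2.5252, -1.2966, 4.8424], 'opening': 0.2667, 'finger_force': 45.0112}
crank q 3.288 rad 0.086 tang f -2.1 radial f 2.0
```

Emit:
{"fn": "carry_out", "kwargs": {
  "rows": [
    [[-0.2, -0.65, 0], [0, 0, 0], 1],
    [[-0.35, -1.35, 0], [0, 0, 0], 1],
    [[-0.4, -2.1, 0], [0, 0, 0], 1],
    [[-0.35, -2.85, 0], [0, 0, 0], 1],
    [[-0.25, -3.6, 0], [0, 0, 0], 1],
    [[-0.05, -4.35, 0], [0, 0, 0], 1],
    [[0.15, -4.95, 0], [0, 0, 0], 1],
    [[0.3, -5.5, 0], [0, 0, 0], 1]
  ]
}}

```text
clock: 14.65
tool_pos: [0.4831, -0.1063, 0.141]
eef_rot: [0.703, 0.711, 0.001, -0.0]
contact_force: [1.9, 1.7, 4.7]
opening: 0.271
finger_force: 45.0
```

```bash
python3 -c "
from h import *
crank()"
```

```text
{'clock': 14.65, 'tool_pos': [0.4831, -0.1063, 0.141], 'eef_rot': [0.7033, 0.7109, 0.0006, -0.0], 'q': [0.3966, 0.7111, -0.4411, 2.0369, 0.5942, 0.519, -0.4665], 'contact_force': [1.8939, 1.7048, 4.6635], 'opening': 0.2707, 'finger_force': 44.9999}
crank q 3.972 rad 0.0854 tang f -1.1 radial f -2.3
```

Emit:
{"fn": "carry_out", "kwargs": {
  "rows": [
    [[0.35, -0.7, 0], [0, 0, 0], 1],
    [[0.75, -1.35, 0], [0, 0, 0], 1],
    [[1.2, -1.95, 0], [0, 0, 0], 1],
    [[1.7, -2.5, 0], [0, 0, 0], 1],
    [[2.25, -3.05, 0], [0, 0, 0], 1],
    [[2.85, -3.5, 0], [0, 0, 0], 1],
    [[3.5, -3.95, 0], [0, 0, 0], 1],
    [[4.2, -4.3, 0], [0, 0, 0], 1],
    [[4.9, -4.6, 0], [0, 0, 0], 1],
    [[5.6, -4.8, 0], [0, 0, 0], 1],
    [[6.35, -5.0, 0], [0, 0, 0], 1],
    [[7.1, -5.05, 0], [0, 0, 0], 1]
  ]
}}

```text
clock: 15.85
tool_pos: [0.4326, -0.0366, 0.1409]
eef_rot: [0.704, 0.711, 0.0, 0.001]
contact_force: [2.9, -0.6, 6.5]
opening: 0.27
finger_force: 45.0
```

```bash
python3 -c "
from h import *
crank()"
```

```text
{'clock': 15.85, 'tool_pos': [0.4326, -0.0366, 0.1409], 'eef_rot': [0.7037, 0.7105, 0.0001, 0.0007], 'q': [0.2053, 0.6544, -0.3576, 2.2118, 0.6291, 0.372, -0.6688], 'contact_force': [2.8574, -0.5528, 6.4688], 'opening': 0.27, 'finger_force': 44.9996}
crank q 5.039 rad 0.0839 tang f -0.9 radial f -2.8
```

Emit:
{"fn": "carry_out", "kwargs": {
  "rows": [
    [[0.8, -0.05, 0], [0, 0, 0], 1],
    [[1.55, 0.0, 0], [0, 0, 0], 1],
    [[2.3, 0.1, 0], [0, 0, 0], 1],
    [[3.05, 0.3, 0], [0, 0, 0], 1],
    [[3.8, 0.55, 0], [0, 0, 0], 1],
    [[4.5, 0.85, 0], [0, 0, 0], 1],
    [[5.15, 1.2, 0], [0, 0, 0], 1],
    [[5.8, 1.65, 0], [0, 0, 0], 1],
    [[6.35, 2.1, 0], [0, 0, 0], 1],
    [[6.9, 2.65, 0], [0, 0, 0], 1],
    [[7.4, 3.25, 0], [0, 0, 0], 1],
    [[7.85, 3.85, 0], [0, 0, 0], 1]
  ]
}}

```text
clock: 17.05
tool_pos: [0.4686, 0.0415, 0.1409]
eef_rot: [0.704, 0.711, -0.002, 0.0]
contact_force: [-0.1, -1.6, 11.2]
opening: 0.269
finger_force: 45.0
```

```bash
python3 -c "
from h import *
crank()"
```

```text
{'clock': 17.05, 'tool_pos': [0.4686, 0.0415, 0.1409], 'eef_rot': [0.7037, 0.7105, -0.0017, 0.0001], 'q': [0.0491, 0.6838, -0.3773, 2.1052, 0.5647, 0.454, -0.7576], 'contact_force': [-0.0705, -1.613, 11.1997], 'opening': 0.2693, 'finger_force': 45.0098}
crank q -0.167 rad 0.0837 tang f -1.0 radial f -1.3
```

Emit:
{"fn": "carry_out", "kwargs": {
  "rows": [
    [[0.4, 0.65, 0], [0, 0, 0], 1],
    [[0.7, 1.35, -0.05], [0, 0, 0], 1],
    [[0.95, 2.1, -0.1], [0, 0, 0], 1],
    [[1.15, 2.8, -0.15], [0, 0, 0], 1],
    [[1.3, 3.6, -0.2], [0, 0, 0], 1],
    [[1.35, 4.35, -0.2], [0, 0, 0], 1],
    [[1.35, 5.1, -0.2], [0, 0, 0], 1],
    [[1.25, 5.85, -0.2], [0, 0, 0], 1],
    [[1.1, 6.6, -0.2], [0, 0, 0], 1],
    [[0.9, 7.35, -0.2], [0, 0, 0], 1],
    [[0.6, 8.05, -0.2], [0, 0, 0], 1],
    [[0.25, 8.75, -0.2], [0, 0, 0], 1]
  ]
}}

```text
clock: 18.25
tool_pos: [0.5576, 0.0462, 0.1416]
eef_rot: [0.703, 0.711, 0.0, -0.001]
contact_force: [1.9, 6.0, -25.6]
opening: 0.27
finger_force: 45.0
```

```bash
python3 -c "
from h import *
crank()"
```

```text
{'clock': 18.25, 'tool_pos': [0.5576, 0.0462, 0.1416], 'eef_rot': [0.7033, 0.7109, 0.0, -0.0008], 'q': [0.0922, 0.7688, -0.4366, 1.8451, 0.5109, 0.6416, -0.643], 'contact_force': [1.8578, 5.9842, -25.5973], 'opening': 0.2695, 'finger_force': 45.0068}
crank q 0.949 rad 0.0846 tang f -1.3 radial f 6.1
```

Emit:
{"fn": "carry_out", "kwargs": {
  "rows": [
    [[-0.4, 0.65, 0.05], [0, 0, 0], 1],
    [[-0.85, 1.25, 0.1], [0, 0, 0], 1],
    [[-1.35, 1.85, 0.14], [0, 0, 0], 1],
    [[-1.9, 2.35, 0.14], [0, 0, 0], 1],
    [[-2.5, 2.8, 0.14], [0, 0, 0], 1],
    [[-3.15, 3.2, 0.14], [0, 0, 0], 1],
    [[-3.85, 3.55, 0.14], [0, 0, 0], 1],
    [[-4.55, 3.85, 0.14], [0, 0, 0], 1],
    [[-5.3, 4.1, 0.14], [0, 0, 0], 1],
    [[-6.05, 4.25, 0.14], [0, 0, 0], 1],
    [[-6.8, 4.35, 0.14], [0, 0, 0], 1],
    [[-7.55, 4.35, 0.14], [0, 0, 0], 1]
  ]
}}

```text
clock: 19.45
tool_pos: [0.6021, -0.0306, 0.1415]
eef_rot: [0.704, 0.711, 0.0, 0.001]
contact_force: [5.0, 0.9, -16.4]
opening: 0.272
finger_force: 45.0
```

```bash
python3 -c "
from h import *
crank()"
```

```text
{'clock': 19.45, 'tool_pos': [0.6021, -0.0306, 0.1415], 'eef_rot': [0.7037, 0.7105, 0.0001, 0.0006], 'q': [0.2323, 0.817, -0.462, 1.7132, 0.5089, 0.7325, -0.4795], 'contact_force': [5.0369, 0.8813, -16.4026], 'opening': 0.2717, 'finger_force': 45.0009}
crank q 2.042 rad 0.0862 tang f -1.1 radial f 5.0
```

Emit:
{"fn": "carry_out", "kwargs": {
  "rows": [
    [[-0.75, -0.05, 0.04], [0, 0, 0], 1],
    [[-1.55, -0.15, 0.08], [0, 0, 0], 1],
    [[-2.25, -0.35, 0.08], [0, 0, 0], 1],
    [[-3.0, -0.6, 0.08], [0, 0, 0], 1],
    [[-3.7, -0.9, 0.08], [0, 0, 0], 1],
    [[-4.35, -1.3, 0.08], [0, 0, 0], 1],
    [[-5.0, -1.75, 0.08], [0, 0, 0], 1],
    [[-5.55, -2.2, 0.08], [0, 0, 0], 1],
    [[-6.1, -2.75, 0.08], [0, 0, 0], 1]
  ]
}}

```text
clock: 20.35
tool_pos: [0.5748, -0.091, 0.1411]
eef_rot: [0.703, 0.711, 0.0, 0.0]
contact_force: [1.3, -0.6, 0.0]
opening: 0.269
finger_force: 45.0
```

```bash
python3 -c "
from h import *
crank()"
```

```text
{'clock': 20.35, 'tool_pos': [0.5748, -0.091, 0.1411], 'eef_rot': [0.7035, 0.7107, 0.0003, 0.0005], 'q': [0.3453, 0.7963, -0.4672, 1.7785, 0.5285, 0.693, -0.4054], 'contact_force': [1.2686, -0.615, 0.0205], 'opening': 0.269, 'finger_force': 45.0002}
crank q 2.83 rad 0.0865 tang f -0.5 radial f 1.3
```

Emit:
{"fn": "carry_out", "kwargs": {
  "rows": [
    [[-0.6, -0.7, 0], [0, 0, 0], 1],
    [[-1.15, -1.5, 0], [0, 0, 0], 1],
    [[-1.5, -2.25, 0], [0, 0, 0], 1],
    [[-1.7, -2.85, 0], [0, 0, 0], 1]
  ]
}}

```text
clock: 20.75
tool_pos: [0.5501, -0.1065, 0.1413]
eef_rot: [0.703, 0.711, 0.004, 0.002]
contact_force: [7.9, -0.2, -4.1]
opening: 0.272
finger_force: 45.1
```

```bash
python3 -c "
from h import *
crank()"
```

```text
{'clock': 20.75, 'tool_pos': [0.5501, -0.1065, 0.1413], 'eef_rot': [0.703, 0.7112, 0.0042, 0.0021], 'q': [0.3836, 0.7717, -0.4639, 1.8509, 0.5448, 0.6384, -0.3992], 'contact_force': [7.9262, -0.1958, -4.0971], 'opening': 0.272, 'finger_force': 45.0597}
crank q 3.169 rad 0.086 tang f -7.2 radial f 3.3
```

Emit:
{"fn": "carry_out", "kwargs": {
  "rows": [
    [[-0.1, -0.4, 0], [0, 0, 0], 1],
    [[-0.25, -0.95, 0], [0, 0, 0], 1]
  ]
}}

```text
clock: 20.95
tool_pos: [0.5376, -0.1108, 0.1411]
eef_rot: [0.703, 0.711, 0.001, 0.001]
contact_force: [1.3, -1.4, 3.7]
opening: 0.276
finger_force: 45.0
```

```bash
python3 -c "
from h import *
crank()"
```

```text
{'clock': 20.95, 'tool_pos': [0.5376, -0.1108, 0.1411], 'eef_rot': [0.7035, 0.7107, 0.0006, 0.0009], 'q': [0.3911, 0.762, -0.4589, 1.8797, 0.5501, 0.6255, -0.4025], 'contact_force': [1.3121, -1.3905, 3.729], 'opening': 0.2757, 'finger_force': 45.0023}
crank q 3.324 rad 0.0861 tang f -0.9 radial f 1.7
```

Emit:
{"fn": "carry_out", "kwargs": {
  "rows": [
    [[-0.2, -0.8, 0], [0, 0, 0], 1],
    [[-0.3, -1.6, 0], [0, 0, 0], 1],
    [[-0.3, -2.4, 0], [0, 0, 0], 1],
    [[-0.2, -3.2, 0], [0, 0, 0], 1],
    [[-0.05, -4.0, 0], [0, 0, 0], 1],
    [[0.2, -4.75, 0], [0, 0, 0], 1],
    [[0.45, -5.5, 0], [0, 0, 0], 1],
    [[0.8, -6.15, 0], [0, 0, 0], 1],
    [[1.2, -6.8, 0], [0, 0, 0], 1]
  ]
}}

```text
clock: 21.85
tool_pos: [0.4688, -0.0983, 0.141]
eef_rot: [0.703, 0.711, 0.001, 0.0]
contact_force: [1.9, 2.4, 4.9]
opening: 0.272
finger_force: 45.0
```

```bash
python3 -c "
from h import *
crank()"
```

```text
{'clock': 21.85, 'tool_pos': [0.4688, -0.0983, 0.141], 'eef_rot': [0.7033, 0.7109, 0.0009, 0.0003], 'q': [0.371, 0.6944, -0.4163, 2.0835, 0.5947, 0.4783, -0.4861], 'contact_force': [1.8654, 2.4103, 4.8811], 'opening': 0.2721, 'finger_force': 45.0002}
crank q 4.165 rad 0.0851 tang f -0.2 radial f -3.0
```

On plan (10.45). The last two segments follow.

Emit:
{"fn": "carry_out", "kwargs": {
  "rows": [
    [[0.5, -0.6, 0], [0, 0, 0], 1],
    [[1.0, -1.2, 0], [0, 0, 0], 1],
    [[1.55, -1.7, 0], [0, 0, 0], 1],
    [[2.2, -2.15, 0], [0, 0, 0], 1],
    [[2.85, -2.55, 0], [0, 0, 0], 1],
    [[3.5, -2.9, 0], [0, 0, 0], 1],
    [[4.2, -3.2, 0], [0, 0, 0], 1],
    [[4.95, -3.4, 0], [0, 0, 0], 1],
    [[5.7, -3.55, 0], [0, 0, 0], 1],
    [[6.45, -3.65, 0], [0, 0, 0], 1],
    [[7.25, -3.65, 0], [0, 0, 0], 1],
    [[8.0, -3.6, 0], [0, 0, 0], 1]
  ]
}}

```text
clock: 23.05
tool_pos: [0.4326, -0.0198, 0.1409]
eef_rot: [0.704, 0.71, 0.0, 0.001]
contact_force: [4.0, -1.4, 5.8]
opening: 0.271
finger_force: 45.0
```

Emit:
{"fn": "carry_out", "kwargs": {
  "rows": [
    [[0.75, 0.15, 0], [0, 0, 0], 1],
    [[1.5, 0.3, 0], [0, 0, 0], 1],
    [[2.2, 0.6, 0], [0, 0, 0], 1],
    [[2.9, 0.9, 0], [0, 0, 0], 1],
    [[3.55, 1.3, 0], [0, 0, 0], 1],
    [[4.2, 1.7, 0], [0, 0, 0], 1],
    [[4.8, 2.2, 0], [0, 0, 0], 1],
    [[5.3, 2.75, 0], [0, 0, 0], 1],
    [[5.6, 3.1, 0], [0, 0, 0], 1],
    [[5.75, 3.25, 0], [0, 0, 0], 1],
    [[5.75, 3.25, 0], [0, 0, 0], 1],
    [[5.75, 3.25, 0], [0, 0, 0], 1]
  ]
}}

```text
clock: 24.25
tool_pos: [0.4635, 0.0376, 0.1409]
eef_rot: [0.704, 0.711, -0.001, 0.001]
contact_force: [0.9, 0.4, 8.0]
opening: 0.271
finger_force: 45.0
```

```bash
python3 -c "
from h import *
crank()"
```

```text
{'clock': 24.25, 'tool_pos': [0.4635, 0.0376, 0.1409], 'eef_rot': [0.7037, 0.7105, -0.0005, 0.0005], 'q': [0.0461, 0.677, -0.3607, 2.1234, 0.5587, 0.4332, -0.7464], 'contact_force': [0.925, 0.4392, 7.9752], 'opening': 0.2707, 'finger_force': 45.0008}
crank q -0.244 rad 0.0836 tang f 1.0 radial f -0.2
```

Emit:
{"fn": "carry_out", "kwargs": {
  "rows": [
    [[0, 0, 0], [0, 0, 0], 0.5],
    [[0, 0, 0], [0, 0, 0], 0],
    [[0, 0, 0], [0, 0, 0], 0],
    [[0, 0, 0], [0, 0, 0], 0],
    [[0, 0, 0], [0, 0, 0], 0],
    [[0, 0, 0], [0, 0, 0], 0],
    [[0, 0, 0], [0, 0, 0], 0],
    [[0, 0, -1], [0, 0, 0], 0],
    [[0, 0, -4], [0, 0, 0], 0],
    [[0, 0, -8], [0, 0, 0], 0],
    [[0, 0, -10.5], [0, 0, 0], 0],
    [[0, 0, -11], [0, 0, 0], 0]
  ]
}}

```text
clock: 25.45
tool_pos: [0.4654, 0.0388, 0.2538]
eef_rot: [0.704, 0.711, 0.002, 0.002]
contact_force: [-0.3, 0.1, -0.2]
opening: 1.002
finger_force: 0.0
```

Emit:
{"fn": "carry_out", "kwargs": {
  "rows": [
    [[-1, 0.5, 0], [0, 0, -1], 0],
    [[-4, 2.3, 0], [0, 0, -4], 0],
    [[-8, 4.6, 0], [0, 0, -8], 0],
    [[-12, 6.9, 0], [0, 0, -13], 0],
    [[-16, 9.2, 0], [0, 0, -18], 0],
    [[-19.5, 11.2, 0], [0, 0, -22], 0],
    [[-21.6, 12.4, 0], [0, 0, -25], 0],
    [[-21.6, 12.4, 0], [0, 0, -25], 0],
    [[-21.6, 12.4, 0], [0, 0, -25], 0],
    [[-21.6, 12.4, 0], [0, 0, -25], 0],
    [[-21.6, 12.4, 0], [0, 0, -25], 0]
  ]
}}

```text
clock: 26.55
tool_pos: [0.5897, -0.1747, 0.2508]
eef_rot: [0.532, 0.847, -0.0, -0.0]
contact_force: [-0.3, 0.3, -0.0]
opening: 0.999
finger_force: 0.0
```

```bash
python3 - <<'E'
from h import *
import cv2
st(); rel([.5868,-.1795,.0875],.42)
a=r.snapshot("wrist")["image"][:,:,::-1]; b=r.snapshot("scene")["image"][:,:,::-1]
b=cv2.resize(b[150:280,250:410],(492,400),interpolation=cv2.INTER_CUBIC)
cv2.imwrite("pics/w3.png",cv2.resize(np.hstack([a,b]),(800,283),interpolation=cv2.INTER_AREA))
E
```

```text
{'clock': 26.55, 'tool_pos': [0.5897, -0.1747, 0.2508], 'eef_rot': [0.5319, 0.8468, -0.0, -0.0002], 'q': [0.5669, 0.7249, -0.6538, 1.5688, 0.4932, 1.0186, 0.2202], 'contact_force': [-0.3415, 0.3172, -0.0134], 'opening': 0.9994, 'finger_force': 0.0}
yang 0.449 shift [-0.31 -0.46 16.33] turn 1.7
```

View pics/w3.png

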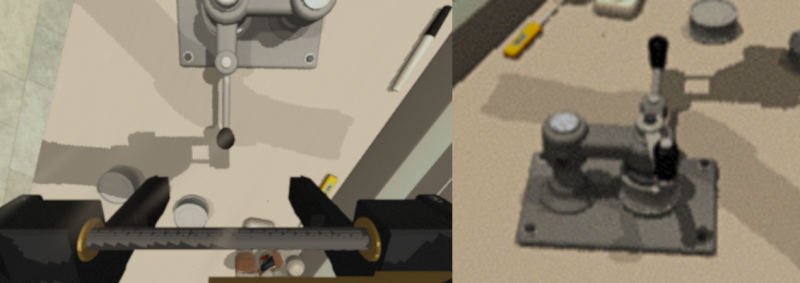

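The picture shows the lever still straight in, with its knob at about (226,138) in the left half, and the crank back at its start heading. I'll grip the lever again.

Emit:
{"fn": "carry_out", "kwargs": {
  "rows": [
    [[-0.3, -0.4, 1], [0, 0, 0], 0],
    [[-0.3, -0.4, 4], [0, 0, 0], 0],
    [[-0.3, -0.4, 8], [0, 0, 0], 0],
    [[-0.3, -0.4, 12], [0, 0, 0], 0],
    [[-0.3, -0.4, 14.5], [0, 0, 0], 0],
    [[-0.3, -0.4, 15.8], [0, 0, 0], 0.3],
    [[-0.3, -0.4, 16.2], [0, 0, 0], 0.5],
    [[-0.3, -0.4, 16.2], [0, 0, 0], 1],
    [[-0.3, -0.4, 16.2], [0, 0, 0], 1],
    [[-0.3, -0.4, 16.2], [0, 0, 0], 1],
    [[-0.3, -0.4, 16.2], [0, 0, 0], 1],
    [[-0.3, -0.4, 16.2], [0, 0, 0], 1]
  ],
  "newtons": 20
}}

```text
clock: 27.85
tool_pos: [0.5881, -0.181, 0.0891]
eef_rot: [0.533, 0.846, 0.0, 0.001]
contact_force: [0.2, -0.3, -0.8]
opening: 0.389
finger_force: 0.0
```

Emit:
{"fn": "carry_out", "kwargs": {
  "rows": [
    [[0, 0, 0], [0, 0, 0], 1],
    [[0, 0, 0], [0, 0, 0], 1],
    [[0, 0, 0], [0, 0, 0], 1]
  ]
}}

```text
clock: 28.15
tool_pos: [0.5876, -0.1811, 0.0887]
eef_rot: [0.533, 0.846, -0.0, 0.0]
contact_force: [-1.3, 0.6, 3.7]
opening: 0.266
finger_force: 20.0
```

```bash
python3 - <<'E'
from h import *
s=lev(); v=s["tool_pos"][:2]-np.array([.546,-.0915]); M=Ro.from_quat(s["eef_rot"])
for t in -np.arange(0.08,1.05,.08):
    c=np.array([[np.cos(t),-np.sin(t)],[np.sin(t),np.cos(t)]]); w=c@v-v
    print(t.round(2),(M.inv().apply([*w,0])*100).round(2),np.degrees(t).round(1))
E
```

```text
{'clock': 28.15, 'tool_pos': [0.5876, -0.1811, 0.0887], 'eef_rot': [0.5331, 0.8461, -0.0003, 0.0], 'q': [0.5111, 0.9216, -0.5269, 1.698, 0.664, 0.7084, 0.083], 'contact_force': [-1.2791, 0.5516, 3.656], 'opening': 0.2664, 'finger_force': 19.9996}
lever q 0.901 rad 0.0988 tang force -0.9272456251496105
-0.08 [ 0.04 -0.79  0.  ] -4.6
-0.16 [ 0.14 -1.57  0.  ] -9.2
-0.24 [ 0.31 -2.34  0.  ] -13.8
-0.32 [ 0.54 -3.1   0.  ] -18.3
-0.4 [ 0.82 -3.84  0.  ] -22.9
-0.48 [ 1.17 -4.55  0.  ] -27.5
-0.56 [ 1.57 -5.23  0.  ] -32.1
-0.64 [ 2.02 -5.88  0.  ] -36.7
-0.72 [ 2.52 -6.49  0.  ] -41.3
-0.8 [ 3.07 -7.05  0.  ] -45.8
-0.88 [ 3.67 -7.57  0.  ] -50.4
-0.96 [ 4.3  -8.04  0.  ] -55.0
-1.04 [ 4.97 -8.46  0.  ] -59.6
```

Swing outward: the turn about tool z is positive (clockwise from above).

Emit:
{"fn": "carry_out", "kwargs": {
  "rows": [
    [[0.02, -0.4, 0], [0, 0, 2], 1],
    [[0.05, -0.9, 0], [0, 0, 5], 1],
    [[0.14, -1.57, 0], [0, 0, 9], 1],
    [[0.31, -2.34, 0], [0, 0, 14], 1],
    [[0.54, -3.1, 0], [0, 0, 18], 1],
    [[0.82, -3.84, 0], [0, 0, 23], 1],
    [[1.17, -4.55, 0], [0, 0, 27.5], 1],
    [[1.57, -5.23, 0], [0, 0, 32], 1],
    [[2.02, -5.88, 0], [0, 0, 36.7], 1],
    [[2.52, -6.49, 0], [0, 0, 41.3], 1],
    [[2.8, -6.8, 0], [0, 0, 43.5], 1],
    [[3.07, -7.05, 0], [0, 0, 45.8], 1]
  ]
}}

```text
clock: 29.35
tool_pos: [0.5126, -0.1838, 0.0887]
eef_rot: [0.821, 0.571, 0.001, 0.001]
contact_force: [4.2, -2.0, -2.2]
opening: 0.265
finger_force: 20.0
```

```bash
python3 -c "
from h import *
lev()"
```

```text
{'clock': 29.35, 'tool_pos': [0.5126, -0.1838, 0.0887], 'eef_rot': [0.8208, 0.5712, 0.0014, 0.0012], 'q': [0.4241, 0.8233, -0.2757, 1.9267, 0.4741, 0.4513, -0.5525], 'contact_force': [4.2367, -2.0252, -2.1667], 'opening': 0.2646, 'finger_force': 20.012}
lever q 0.118 rad 0.0982 tang force 4.673032422472183
```

Emit:
{"fn": "carry_out", "kwargs": {
  "rows": [
    [[0.02, -0.4, 0], [0, 0, 2], 1],
    [[0.05, -0.8, 0], [0, 0, 4.5], 1],
    [[0.1, -1.2, 0], [0, 0, 6.5], 1],
    [[0.12, -1.5, 0], [0, 0, 7], 1],
    [[0.12, -1.7, 0], [0, 0, 7], 1],
    [[0.12, -1.7, 0], [0, 0, 7], 1]
  ]
}}

```text
clock: 29.95
tool_pos: [0.5035, -0.1795, 0.0889]
eef_rot: [0.854, 0.52, 0.006, 0.005]
contact_force: [16.8, -8.1, -15.9]
opening: 0.266
finger_force: 20.2
```

```bash
python3 -c "
from h import *
lev()"
```

```text
{'clock': 29.95, 'tool_pos': [0.5035, -0.1795, 0.0889], 'eef_rot': [0.8541, 0.5201, 0.006, 0.0054], 'q': [0.3944, 0.8091, -0.2284, 1.9701, 0.4397, 0.3932, -0.6487], 'contact_force': [16.8089, -8.0898, -15.912], 'opening': 0.2656, 'finger_force': 20.2008}
lever q 0.015 rad 0.0978 tang force 18.654326987677095
```

Emit:
{"fn": "carry_out", "kwargs": {
  "rows": [
    [[0, 0.3, 0], [0, 0, 0], 1],
    [[0, 0.6, 0], [0, 0, 0], 1],
    [[0, 0.6, 0], [0, 0, 0], 0.5],
    [[0, 0.6, 0], [0, 0, 0], 0],
    [[0, 0.6, 0], [0, 0, 0], 0],
    [[0, 0.6, 0], [0, 0, 0], 0],
    [[0, 0.6, 0], [0, 0, 0], 0],
    [[0, 0.6, 0], [0, 0, 0], 0],
    [[0, 0.6, -1], [0, 0, 0], 0],
    [[0, 0.6, -4], [0, 0, 0], 0],
    [[0, 0.6, -8], [0, 0, 0], 0],
    [[0, 0.6, -12], [0, 0, 0], 0]
  ]
}}

```text
clock: 31.15
tool_pos: [0.5003, -0.1792, 0.2103]
eef_rot: [0.854, 0.521, -0.0, -0.0]
contact_force: [0.3, -1.0, -0.4]
opening: 0.999
finger_force: 0.0
```

Emit:
{"fn": "carry_out", "kwargs": {
  "rows": [
    [[2, 0, -2], [0, 0, 0], 0],
    [[-3, 0, -4], [0, 0, 0], 0],
    [[-7, 0, -4], [0, 0, 0], 0],
    [[-10, 0, -4], [0, 0, 0], 0],
    [[-10, 0, -4], [0, 0, 0], 0],
    [[-10, 0, -4], [0, 0, 0], 0],
    [[-10, 0, -4], [0, 0, 0], 0]
  ]
}}

```text
clock: 31.85
tool_pos: [0.4558, -0.2668, 0.2489]
eef_rot: [0.853, 0.522, 0.001, -0.0]
contact_force: [0.8, -0.1, 0.3]
opening: 1.001
finger_force: 0.0
```

```bash
python3 - <<'E'
from h import *
import cv2
st()
a=r.snapshot("top")["image"][:,:,::-1]; b=r.snapshot("scene")["image"][:,:,::-1]
b=cv2.resize(b[150:280,250:410],(369,300),interpolation=cv2.INTER_CUBIC);a=cv2.resize(a[155:265,250:410],(430,300),interpolation=cv2.INTER_CUBIC)
cv2.imwrite("pics/f.png",np.hstack([a,b]))
E
```

```text
{'clock': 31.85, 'tool_pos': [0.4558, -0.2668, 0.2489], 'eef_rot': [0.853, 0.5218, 0.0006, -0.0001], 'q': [0.6945, 0.5674, -0.4023, 1.8385, 0.2978, 0.7945, -0.3345], 'contact_force': [0.7821, -0.1303, 0.2977], 'opening': 1.0007, 'finger_force': 0.0}
```

View pics/f.png

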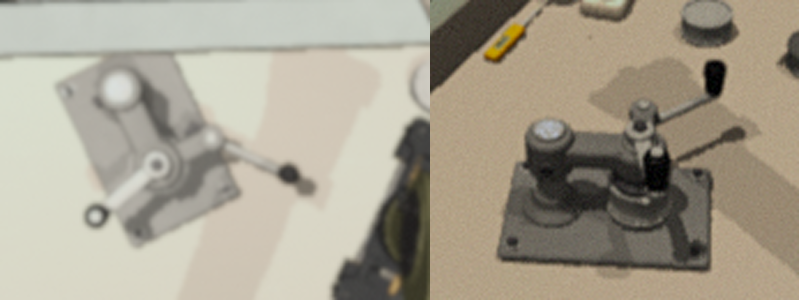

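The pictures show the lever fully out (knob at about (289,173) in the left half), the crank at its start heading (knob about (96,215)), and the arm clear of everything. I'll hand it in.

```bash
python3 -c "
from plant import r
print(r.finish_job())"
```

```text
the job is handed in; nothing more can be done
None
```

I swung the lever in to its stop, turned the crank two full turns clockwise (about 7 s each, no jump at either stiff spot), swung the lever back out to its stop, and handed the job in at about 32 s with the arm clear.

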